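Refit the hot plate's control knob and turn it off

ROBOT

A 6-joint arm with a two-finger parallel gripper is mounted at the origin on the work surface. World frame = base frame: x ahead of the robot, y to its left, z up, the work surface at z = 0. Lengths are in mm, angles in rad, forces in N, time in s.
With the tool pointing down it reaches from about 275 to 1000 mm from the base axis. Payload 8.4 kg.
Tool frame: the origin (TCP) lies on the mounting face of the last link; the fingertips stand bot.tip_reach ahead of it and the grasp point (between the pads) lies 155 mm ahead of it (bot.tip_reach is the distance from the TCP to the fingertips, in mm); z points along the fingers, y is the line along which they close (so a half turn about z gives the same grasp; the last joint's range is limited). The gripper opens to 85 mm and grips with 20 to 120 N. Pads are 22 mm wide; open, the fingers measure 114 mm over their backs; the gripper's body (76 mm by 85 mm) begins 54 mm behind the grasp point. The pads swing forward as they close: fully open they stand 13 mm farther back than shut.
Start: joints at [1.098, 0.353, 1.633, -0, 1.155, -0.002], TCP at [283.499, 557.008, 404.681] pointing down, gripper open.
Joint ranges: [-2.63, 2.63], [-0.92, 2.1], [0.06, 2.66], [-1.3, 4.44], [0, 2.69], [-3.02, 3.02]. Speed limits (rad/s): [2.22, 2.22, 2.79, 3.14, 3.14, 3.14].

INTERFACE

Orientations are given as a 3x3 rotation matrix whose columns are the frame's x, y, z axes.
In Python, from cell import bot, vision gives the robot as it stands.
- The arm moves only by the tool play_rows, never from a script. Its argument "targets" is a list that holds one entry, the list of rows, each a list of 5 numbers: the opening in per cent of the stroke, from 0 (shut) to 100 (fully open), then the shift along the tool's x, y, z in mm, then the turn about the tool's z in rad. In form: [[[claw, tx, ty, tz, roll], ...]]. A call has 1 to 12 rows; each row shifts and turns the commanded pose from where the row before left it, along the tool's axes as they then stand; what a row does not reach is not made up. A row lasts 1/12 s, in which the tool goes at most 41.7 mm and 7.16 degrees, less where a joint would pass 70% of its speed; a pose out of reach is approached as far as the arm can. A call is refused whole if a number of a shift passes 41.7 or a number of a turn 0.125, either way. A call with a gripper value outside its range is refused whole. The fingers move at their own pace and stop on an object; "force" is the grip in N (left out, the last holds). Time passes only in rows, so rows that do not move let the fingers close. It gives the time, the measured TCP pose, the force, the opening and the grip force at its end, in the units of the state.
- bot.get_state(): the state, without advancing time (a new reading comes with each control period).
- vision.grab_frame(name): name is "scene" or "top" or "wrist"; returns (picture, depth): 384x512x3 uint8, red, green, blue; 384x512 float32, mm along the optical axis (not along the pixel's ray), 0 where there is no reading.
- vision.camera_info(name): a dict with "K" (3x3 intrinsics, pixels), "R" (3x3) and "t" (3): a world point X has camera coordinates R X + t. Camera axes: x right, y down, z forward; pixel columns grow to the right and rows downward; lengths in mm; the calibration is good to about 2 mm. The wrist camera is an equidistant fisheye: a pixel r from the principal point sees the ray r / f radians off the axis. A picture is of the moment at which its call begins: read the wrist's pose just before it. camera_info takes no time and is no camera call; for the wrist camera it gives the pose at the moment of the call.
- bot.job_done(): hands the job in; it is judged then, once.
The state is a dict: "time": time; "q": joint angles; "dq": joint speeds; "effort": joint torques, N m; "tool_pos": TCP position; "tcp_rot": TCP orientation; "force": force on the tool from outside, world axes, zero at the start; "wrist_torque": the same for the moment, N m; "finger_gap": finger opening in mm; "gripper_force": force on a finger pad.
Only numpy, scipy, OpenCV 4.12 (cv2) and the standard library are available. Lean on these libraries where they do the work, as an engineer would, in place of code of your own. Each camera call takes 0.05 s, during which the arm holds its last target. There are 200 camera calls.

TASK

The right-hand control knob of the bakery's hot plate has come off and lies on the table. Fit it back on its bare D-shaft: find the angle at which the bore slips over the shaft, push it fully home until it snaps, then turn the knob back to the off mark and let go. Press and turn it gently, and leave the other knob and the things on the table alone.

Things in the scene. Friction and masses are not known exactly. Their poses are not given: they have to be found in the camera images.
- knob_centre (a point): The loose control knob, black-coated metal, 250 g, standing bore down; the point is on its axis, half-way up (22.5 mm from underside and top). Upward: round skirt 50 mm wide to 9 mm high, hub 36 mm wide to 21 mm, then a grip bar 50 mm long (along x), 14 mm wide, from 21 to 45 mm high. x points along the bar to the end with the nose, z is up. On a wrong angle it rests on the shaft's tip.
- knob_nose (a point): Point on the loose knob 32 mm from its axis towards its nose (+x of the knob), 22.5 mm above its underside. The nose is a small rib sticking 7 mm out of the skirt; a thin metal inlay on top of the bar is over it.
- knob_bore (a point): Mouth of the loose knob's bore, on its axis in the underside. The bore is 19 mm deep, D-shaped: 19 mm across, its flat wall on the nose (+x) side 3.7 mm from the axis. Its mouth has a lead-in, 1.6 mm on the round side, 0.5 mm on the flat. The clearance is about 0.6 mm all round; a fitted knob can rock some 8 degrees about the shaft before its flat turns the shaft.
- seat (a point): Fixed point of the hot plate on the bare shaft's axis, at the top of the collar (32 mm wide) on which the fitted knob's underside rests, 63 mm above the table. z is up; x points to the off mark. Heights of the knob's underside above this point: 17 mm when it stands on the shaft's tip at a wrong angle, some 10 mm when it has slipped on at the right angle and meets the catch, 0 when snapped home.
- shaft_tip (a point): Fixed point on the axis at the top of the bare steel D-shaft, 17 mm above the seat. The shaft is 18 mm in diameter with a flat 3 mm from its axis and a 1.2 mm chamfer on the back of its tip. A sprung ball in its round side is the catch: the knob needs 4 to 10 N to pass it, then snaps. These axes do not turn with the shaft: where its flat faces is not measured.
- off_mark (a point): Raised rib on the case, 40 mm from the bare shaft's axis, in +x of the seat. At off the shaft's flat, and so a fitted knob's nose, faces this mark, and the shaft is at its stop. At the start it is turned 0.4 to 1.5 rad from off, clockwise seen from above; it turns stiffly (0.08 N m). Turn it counter-clockwise, seen from above, to get to off.
- hotplate: Fixed bench hot plate, metal case 300 x 300 mm, 60 mm high; round cast plate 176 mm wide, 6 mm high, towards the far side; control strip on the robot's side. Origin under the middle of the case at table height, x towards the far side, y to the left. Bare shaft at x -105, y -60 mm, other knob at x -105, y +60 mm. Its controls break if pushed, twisted or knocked with more than 45 N in all (side loads on the shaft count).
- other_nose (a point): Point on the other control knob, fitted and alike, 32 mm from its axis towards its nose, 22.5 mm above its underside. It is to be left alone.
- cup_centre (a point): Loose aluminium baking cup, 72 mm across the rim, 42 mm high, open upwards; the point is on its axis half-way up. To be left alone.
- timer_centre (a point): Loose round white kitchen timer, 64 mm across, 42 mm high; the point is on its axis half-way up. To be left alone.
- brush: Loose pastry brush, 200 mm long, lying along its x. To be left alone.

How it is judged:
By the outcome, as a careful person would: the job done as asked, in the order asked, and still so for the second after the job is handed in, with the robot touching nothing.
It also fails if it takes over 72 s, if anything falls off the work surface, if the arm or the gripper's body presses on something with over 40 N, if the wrist force passes 120 N, or if a joint passes its speed limit or range.

## Working session

There is one attempt and no reset: what is moved stays moved. The work goes in short steps, Python scripts to look and compute and a tool call to move; the robot and the scene stay as the last step left them, time stands still between calls to the robot, and variables do not carry over. Pictures are saved under pics/ and viewed, at most 10 in all, crops included, and the job is handed in when it is done.

Besides the shell and the picture viewer there is one more tool, called after ">>>" in YAML: its name, and indented under it one key for each argument. play_rows: Moves the arm, as the interface text tells. Its arguments: {"type":"object","properties":{"targets":{"type":"array","items":{"type":"array","items":{"type":"array","items":{"type":"number"}}}},"force":{"type":"number"}},"required":["targets"]}

```bash
mkdir -p pics; ls; python3 - <<'E'
from cell import bot,vision
import cv2,numpy as np
s=bot.get_state();print(s['time'],s['tool_pos'],np.round(s['tcp_rot'],3),s['finger_gap'],bot.tip_reach)
a=[]
for n in("scene","top"):
    p,d=vision.grab_frame(n);cv2.imwrite(f"pics/{n}0.png",p[:,:,::-1]);np.savez(f"{n}0.npz",p=p,d=d)
    c=vision.camera_info(n);print(n,np.round(c['K'],1).tolist(),np.round(c['R'],3).tolist(),np.round(c['t']))
E
```

```text
pics
0.0 [283.41672211 556.77295814 403.96071684] [[-0.891  0.454 -0.001]
 [ 0.454  0.891 -0.001]
 [-0.    -0.001 -1.   ]] 85.55660195299151 173.4
scene [[471.7, 0.0, 259.1], [0.0, 471.7, 196.8], [0.0, 0.0, 1.0]] [[-0.878, 0.478, -0.013], [0.266, 0.466, -0.844], [-0.397, -0.745, -0.536]] [ 505.  -54. 1706.]
top [[423.0, 0.0, 254.9], [0.0, 423.0, 194.2], [0.0, 0.0, 1.0]] [[0.025, -1.0, 0.002], [-0.996, -0.025, -0.081], [0.081, -0.0, -0.997]] [ -23.  555. 1303.]
```

View pics/top0.png

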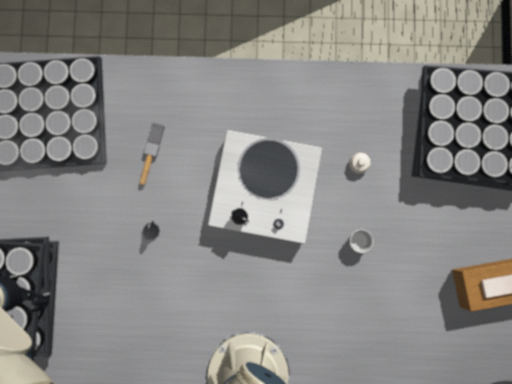

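View pics/scene0.png

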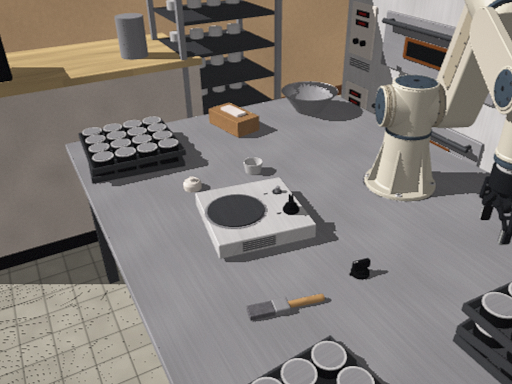

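The top view shows the loose knob at about (151,231), the bare shaft at (279,225), the other knob at (240,216), the cup at (360,240), the timer at (360,162) and the brush at (152,155). I'll take rough positions from it first, then refine with the wrist camera.

```bash
cat > h.py <<'E'
import numpy as np,cv2
from cell import bot,vision
def ray(c,u,v,fish=False):
    K=np.array(c['K']);R=np.array(c['R']);t=np.array(c['t'])
    x=(u-K[0,2])/K[0,0];y=(v-K[1,2])/K[1,1]
    if fish:
        r=np.hypot(x,y);k=np.sin(r)/r if r>1e-9 else 1;d=np.array([x*k,y*k,np.cos(r)])
    else: d=np.array([x,y,1.])
    return -R.T@t,R.T@d
def onz(c,u,v,z,fish=False):
    o,d=ray(c,u,v,fish);return o+d*(z-o[2])/d[2]
def proj(c,X,fish=False):
    K=np.array(c['K']);p=np.array(c['R'])@np.array(X,float)+np.array(c['t'])
    if fish:
        rr=np.hypot(p[0],p[1]);th=np.arctan2(rr,p[2]);q=p[:2]/max(rr,1e-9)*th
    else:q=p[:2]/p[2]
    return q*K[0,0]+K[:2,2]
E
python3 - <<'E'
from h import *
c=vision.camera_info("top");p=np.load("top0.npz")['p']
print('knob',onz(c,151,231,30),'shaft',onz(c,279,224.5,80),'other',onz(c,240,216,80))
cor=[(228.5,131.5),(321.5,147.5),(303,242),(209.5,225.5)]
P=[onz(c,*q,60) for q in cor];print(np.round(P),np.mean(P,0))
w=vision.camera_info("wrist");print(w['K'],np.round(w['R'],3),-np.array(w['R']).T@w['t'])
v=cv2.resize(p[195:265,120:310,::-1],None,fx=4.2,fy=4.2,interpolation=cv2.INTER_CUBIC);cv2.imwrite("pics/topcrop.png",v)
E
```

```text
knob [432.24567271 309.22732129  30.        ] shaft [461.59429081 -83.13043672  80.        ] other [483.98835013  33.74199306  80.        ]
[[ 744.   77.   60.]
 [ 701. -210.   60.]
 [ 411. -158.   60.]
 [ 454.  126.   60.]] [577.32442282 -41.2363843   60.        ]
[[297.31863964   0.         259.50765251]
 [  0.         297.31863964 190.3393382 ]
 [  0.           0.           1.        ]] [[ 0.453  0.892 -0.001]
 [ 0.847 -0.43   0.311]
 [ 0.277 -0.142 -0.95 ]] [212.77238691 592.18278633 372.54666721]
```

View pics/topcrop.png

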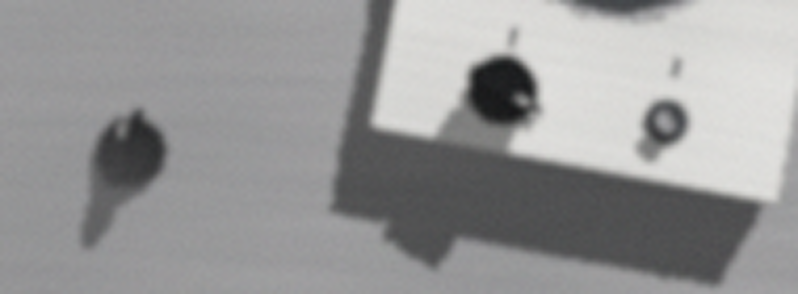

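The crop shows the knob's nose at about (138,115), pointing roughly +x in the world. The off mark is at (677,68) and the bare shaft at (665,122). Next I move the wrist camera over the knob.

>>> play_rows:
  targets:
    - [[100, -30, -19, 12, 0], [100, -30, -19, 12, 0], [100, -30, -19, 12, 0], [100, -30, -19, 12, 0], [100, -30, -19, 12, 0], [100, -30, -19, 12, 0], [100, -30, -19, 12, 0], [100, -30, -19, 12, 0], [100, 0, 0, 0, 0], [100, 0, 0, 0, 0], [100, 0, 0, 0, 0]]

```text
time: 1.02
tool_pos: [428.6, 312.7, 308.7]
tcp_rot: [[-0.891, 0.455, -0.0], [0.455, 0.891, 0.0], [0.0, 0.0, -1.0]]
force: [1.1, -0.3, 1.1]
finger_gap: 85.7
gripper_force: 0.0
```

```bash
cat > w.py <<'E'
import sys
from h import *
n=sys.argv[1]
s=bot.get_state();c=vision.camera_info("wrist");p,d=vision.grab_frame("wrist")
cv2.imwrite(f"pics/{n}.png",cv2.resize(p[:,:,::-1],None,fx=1.5,fy=1.5))
np.savez(n+".npz",p=p,d=d,**{k:np.array(c[k]) for k in('K','R','t')})
print(s['time'],s['tool_pos'],np.round(s['tcp_rot'],4).tolist(),s['force'],s['finger_gap'])
E
python3 w.py w1
```

```text
1.0167 [428.55915051 312.7279416  308.65664776] [[-0.8907, 0.4546, -0.0003], [0.4546, 0.8907, 0.0002], [0.0003, 0.0, -1.0]] [ 1.12572331 -0.28899083  1.05172308] 85.72423781047681
```

View pics/w1.png

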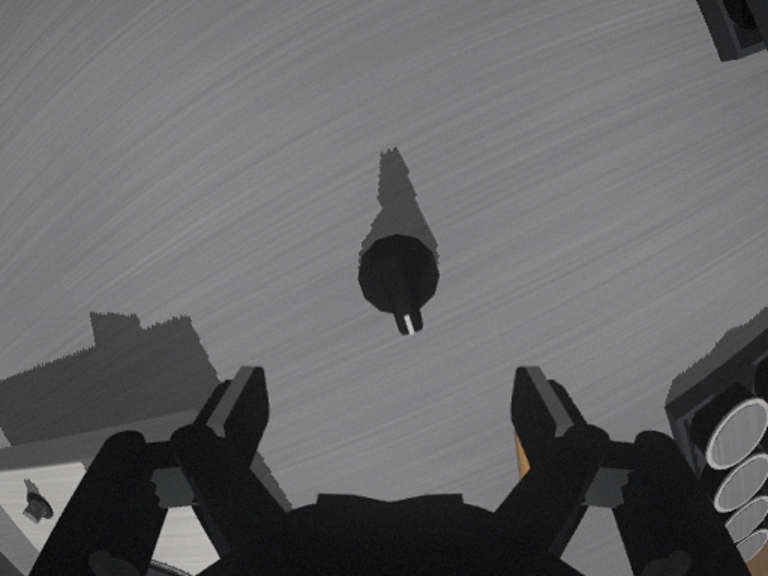

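The wrist view shows the knob's skirt around (398,275) and its bar with the bright inlay (nose end) at (409,324). I'll use the depth cloud to get its axis and angle.

```bash
cat > cloud.py <<'E'
from h import *
def load(n):
    f=np.load(n+".npz");return {k:f[k] for k in('K','R','t')},f['p'],f['d']
def cloud(c,d):
    K,R,t=c['K'],c['R'],c['t'];v,u=np.mgrid[0:384,0:512]
    x=(u-K[0,2])/K[0,0];y=(v-K[1,2])/K[1,1];r=np.hypot(x,y)+1e-9
    k=np.tan(r)/r
    P=np.stack([x*k*d,y*k*d,d],-1);W=(P-t)@R
    W[d<=0]=np.nan;return W
E
python3 - <<'E'
from cloud import *
c,p,d=load("w1");W=cloud(c,d)
win=np.zeros(d.shape,bool);win[140:240,220:310]=1
Z=W[...,2];print('table z',np.nanmedian(Z[140:150,300:310]))
g=p.astype(int).max(-1)
dark=(win&(g<45)).astype(np.uint8)
print(np.histogram(Z[win&(Z>5)],bins=range(0,60,3)))
top=win&(Z>40)&(Z<50)
print(top.sum())
Q=W[top][:,:2];print('minrect',cv2.minAreaRect(Q.astype(np.float32)))
m,e,ang=cv2.PCACompute2(Q.astype(np.float32),None);print('pca',m,e,np.sqrt(ang.ravel()))
sk=win&(Z>5)&(Z<14);print('skirt rect',sk.sum(),cv2.minEnclosingCircle(W[sk][:,:2].astype(np.float32)))
br=win&(g>120)&top;print('inlay',br.sum(),np.nanmean(W[win&(g>150)],0))
v,u=np.nonzero(win&(g>150));print(u.mean(),v.mean(),onz(c,u.mean(),v.mean(),45,True))
E
```

```text
table z -0.6740874301625146
(array([  0,  14, 637, 115,  14,  10, 486,  94,  16,  20,  22,  21,  24,
        60, 788,  98,   0,   0,   0]), array([ 0,  3,  6,  9, 12, 15, 18, 21, 24, 27, 30, 33, 36, 39, 42, 45, 48,
       51, 54, 57]))
941
minrect ((433.01849365234375, 316.0758056640625), (14.049220085144043, 50.03495788574219), 80.99674224853516)
pca [[431.9996  316.46515]] [[ 0.9874594 -0.1578732]
 [ 0.1578732  0.9874594]] [14.2653265  3.9837313]
skirt rect 774 ((433.3046569824219, 316.064697265625), 25.89745330810547)
inlay 44 [451.28494284 313.0966502   45.12935725]
272.4594594594595 216.32432432432432 [451.32077037 313.07977332  45.        ]
```

>>> play_rows:
  targets:
    - [[100, -19, -31, 0, 0], [100, -19, -31, 0, 0], [100, -19, -31, 0, 0], [100, -19, -31, 0, 0], [100, -19, -31, 0, 0], [100, -19, -31, 0, 0], [100, -19, -31, 0, 0], [100, -19, -31, 0, 0], [100, -19, -31, 0, 0], [100, -19, -31, 0, 0], [100, -19, -28, 0, 0], [100, 0, 0, 0, 0]]

```text
time: 2.07
tool_pos: [462.7, -86.6, 309.6]
tcp_rot: [[-0.891, 0.455, 0.003], [0.455, 0.891, -0.002], [-0.003, -0.0, -1.0]]
force: [-0.2, -0.2, 0.5]
finger_gap: 85.6
gripper_force: 0.0
```

>>> play_rows:
  targets:
    - [[100, 0, 0, 0, 0], [100, 0, 0, 0, 0]]

```text
time: 2.23
tool_pos: [461.6, -82.4, 308.9]
tcp_rot: [[-0.891, 0.453, 0.0], [0.453, 0.891, 0.0], [-0.0, 0.0, -1.0]]
force: [-1.3, -0.1, -0.2]
finger_gap: 85.1
gripper_force: 0.0
```

```bash
python3 w.py w2
```

```text
2.2333 [461.56413675 -82.40775208 308.88288519] [[-0.8914, 0.4532, 0.0002], [0.4532, 0.8914, 0.0004], [-0.0001, 0.0004, -1.0]] [-1.30400288 -0.11109758 -0.22999935] 85.12267564607107
```

View pics/w2.png

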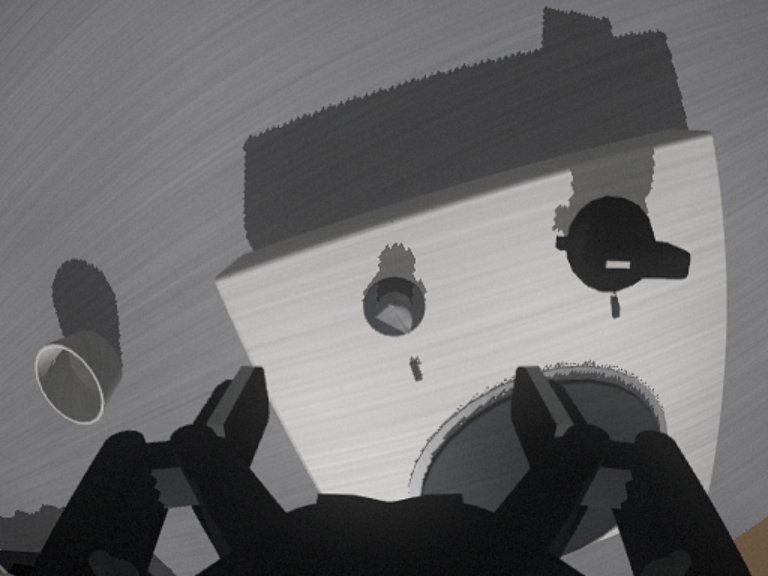

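The bare shaft shows at about (393,312) on its collar at (394,306), with the flat on its lower-left side. The off mark is at (416,368). Next I extract these from the depth and make a zoomed crop.

```bash
python3 - <<'E'
from cloud import *
c,p,d=load("w2");W=cloud(c,d);Z=W[...,2]
win=np.zeros(d.shape,bool);win[175:260,235:300]=1
print(np.histogram(Z[win],bins=range(52,96,2)))
top=win&(Z>76)&(Z<84);Q=W[top];print(top.sum(),Q.mean(0))
h=cv2.convexHull(Q[:,:2].astype(np.float32))[:,0];print(np.round(h,1).tolist())
col=win&(Z>61.2)&(Z<72)&(np.hypot(W[...,0]-462,W[...,1]+83)<24);print('collar',col.sum(),cv2.minEnclosingCircle(W[col][:,:2].astype(np.float32)),np.median(Z[col]))
g=p.astype(int).max(-1)
mk=np.zeros_like(win);mk[236:256,270:284]=1;mk&=g<140
v,u=np.nonzero(mk);P=np.array([onz(c,a,b,61,True)[:2] for a,b in zip(u,v)]);m,e,_=cv2.PCACompute2(P.astype(np.float32),None);print('mark',m,e[0],len(u))
cv2.imwrite("pics/w2c.png",cv2.resize(p[185:265,225:310,::-1],None,fx=7,fy=7,interpolation=cv2.INTER_CUBIC))
E
```

```text
(array([   0,    0,   60, 3580,  845,  536,   11,    8,   17,   30,   40,
         25,   36,  285,   36,    0,    0,    0,    0,    0,    0]), array([52, 54, 56, 58, 60, 62, 64, 66, 68, 70, 72, 74, 76, 78, 80, 82, 84,
       86, 88, 90, 92, 94]))
357 [463.78015358 -80.23964579  79.07604633]
[[474.20001220703125, -79.69999694824219], [473.6000061035156, -78.5999984741211], [472.3999938964844, -76.30000305175781], [470.5, -74.5999984741211], [469.6000061035156, -74.19999694824219], [466.0, -73.19999694824219], [464.5, -73.30000305175781], [462.0, -73.69999694824219], [461.29998779296875, -74.19999694824219], [459.20001220703125, -75.5], [457.3999938964844, -77.80000305175781], [456.5, -80.5], [456.3999938964844, -82.9000015258789], [457.1000061035156, -84.9000015258789], [457.8999938964844, -86.9000015258789], [458.70001220703125, -88.0999984741211], [459.3999938964844, -88.5], [460.0, -88.80000305175781], [461.1000061035156, -88.5], [463.6000061035156, -87.4000015258789], [467.8999938964844, -84.69999694824219]]
collar 826 ((460.4001770019531, -83.50474548339844), 21.524477005004883) 62.379591768170485
mark [[503.53656 -87.84285]] [ 0.97263813 -0.2323251 ] 90
```

View pics/w2c.png

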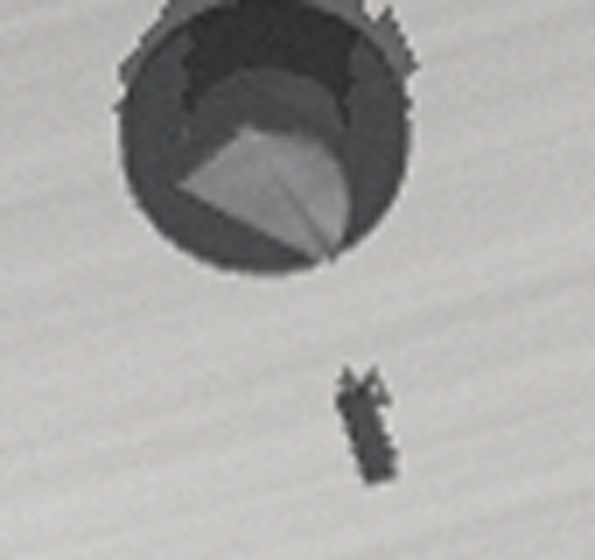

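The crop shows the D-shaft tip with its flat edge running from about (180,185) to (328,258), so the flat faces down and to the left. The mark is at (367,430). I fit circles for the axis and plan the grasp.

```bash
python3 - <<'E'
from cloud import *
from scipy.optimize import least_squares as LS
c,p,d=load("w2");W=cloud(c,d);Z=W[...,2];g=p.astype(int).max(-1)
top=(Z>77.5)&(Z<81);top[:, :235]=0;top[:,300:]=0;top[:175]=0;top[260:]=0
h=cv2.convexHull(W[top][:,:2].astype(np.float32))[:,0]
f=lambda q:np.clip(np.maximum(np.hypot(*(h-q[:2]).T)-q[3],(h-q[:2])@[np.cos(q[2]),np.sin(q[2])]-3),-3,3)
r=LS(f,[465,-82,-1.0,9]);print('tip axis,flat ang,r',r.x,np.round(f(r.x),1))
q=[]
for x in range(240,288):
    col=g[200:232,x]
    i=np.nonzero((col[:-1]<125)&(col[1:]>=125))[0]
    if len(i): 
        v=200+i[-1]+(125-col[i[-1]])/(col[i[-1]+1]-col[i[-1]]);q.append(onz(c,x,v,62.5,True)[:2])
q=np.array(q);r=LS(lambda s:np.hypot(*(q-s).T)-16,[465,-82],loss='soft_l1');print('collar',r.x,np.round(r.fun,1))
# plate centre: x=+? edges of case for yaw, from cloud near z=60
cs=(np.abs(Z-60)<4)&(g>110);cs[250:]=0
R=cv2.minAreaRect(W[cs][:,:2].astype(np.float32));print(R)
E
```

```text
tip axis,flat ang,r [465.50333378 -82.21590591  -1.02119096   9.05660068] [-0.  -0.1  0.   0.  -0.1 -0.1  0.1  0.   0.2  0.2  0.   0.1 -0.1 -0.3
 -0.3  0.1  0.4  0.3]
collar [465.1159194  -82.06654062] [ 0.8 -0.2 -0.1 -0.1 -0.1 -0.1  0.   0.1 -0.2  0.1 -0.  -0.1  0.1 -0.
  0.   0.2  0.2 -0.1  0.1 -0.1  0.1  0.   0.1  0.1  0.2  0.1  0.   0.1
  0.1 -0.5 -0.7  0.2 -0.1 -0.   0.1 -0.   0.1  0.1  0.   0.1  0.1  0. ]
((514.8480834960938, -29.462112426757812), (299.18603515625, 168.29531860351562), 80.51271057128906)
```

>>> play_rows:
  targets:
    - [[100, 18.8, 31.1, 0, 0], [100, 18.8, 31.1, 0, 0], [100, 18.8, 31.1, 0, 0], [100, 18.8, 31.1, 0, 0], [100, 18.8, 31.1, 0, 0], [100, 18.8, 31.1, 0, 0], [100, 18.8, 31.1, 0, 0], [100, 18.8, 31.1, 0, 0], [100, 18.8, 31.1, 0, 0], [100, 18.8, 31.1, 0, 0], [100, 18.5, 31, 0, 0], [100, 0, 0, 0, 0]]

```text
time: 3.28
tool_pos: [431.0, 321.8, 309.2]
tcp_rot: [[-0.894, 0.449, 0.002], [0.449, 0.894, 0.003], [-0.0, 0.004, -1.0]]
force: [0.5, -0.0, 0.2]
finger_gap: 85.5
gripper_force: 0.0
```

>>> play_rows:
  targets:
    - [[100, 0, 0, 15, -0.105], [100, 0, 0, 20, -0.105], [100, 0, 0, 20, -0.104], [100, 0, 0, 0, 0], [100, 0, 0, 0, 0], [100, 0, 0, 0, 0]]

```text
time: 3.78
tool_pos: [432.2, 315.9, 254.5]
tcp_rot: [[-0.987, 0.158, 0.0], [0.158, 0.987, 0.0], [-0.0, 0.0, -1.0]]
force: [-0.1, 0.1, 0.2]
finger_gap: 85.1
gripper_force: 0.0
```

```bash
python3 - <<'E'
from h import *
s=bot.get_state();R=np.array(s['tcp_rot']);print(s['tool_pos'],'yang',np.arctan2(R[1,1],R[0,1]),'delta tool',R.T@(np.array([433.1,316.1,197])-s['tool_pos']),s['force'])
E
```

```text
[432.18438273 315.85414682 254.47828462] yang 1.411858578504646 delta tool [-0.84632019  0.36555002 57.47871012] [-0.09295942  0.14637743  0.24787494]
```

>>> play_rows:
  targets:
    - [[100, -0.8, 0.4, 20, 0], [100, 0, 0, 20, 0], [100, 0, 0, 12, 0], [100, 0, 0, 5.5, 0], [100, 0, 0, 0, 0], [40, 0, 0, 0, 0], [20, 0, 0, 0, 0], [0, 0, 0, 0, 0], [0, 0, 0, 0, 0], [0, 0, 0, 0, 0], [0, 0, 0, 0, 0], [0, 0, 0, 0, 0]]
  force: 40

```text
time: 4.78
tool_pos: [433.5, 315.5, 196.7]
tcp_rot: [[-0.988, 0.156, 0.001], [0.156, 0.988, 0.0], [-0.001, 0.001, -1.0]]
force: [-0.5, -0.3, 5.5]
finger_gap: 13.0
gripper_force: 40.2
```

>>> play_rows:
  targets:
    - [[0, 0, 0, -2, 0], [0, 0, 0, -8, 0], [0, 0, 0, -20, 0], [0, 0, 0, -25, 0], [0, 0, 0, -25, 0], [0, 0, 0, -25, 0], [0, 0, 0, -10, 0], [0, 0, 0, 0, 0], [0, 0, 0, 0, 0], [0, 0, 0, 0, 0]]
  force: 60

```text
time: 5.62
tool_pos: [432.8, 315.0, 309.8]
tcp_rot: [[-0.988, 0.156, -0.002], [0.156, 0.988, -0.001], [0.002, -0.002, -1.0]]
force: [0.1, 0.1, -2.4]
finger_gap: 13.0
gripper_force: 58.7
```

```bash
python3 w.py w3
```

```text
5.6167 [432.79641413 314.96215559 309.80223209] [[-0.9877, 0.1561, -0.0017], [0.1561, 0.9877, -0.0013], [0.0015, -0.0016, -1.0]] [ 0.09752444  0.10924442 -2.44196361] 13.002558551072974
```

View pics/w3.png

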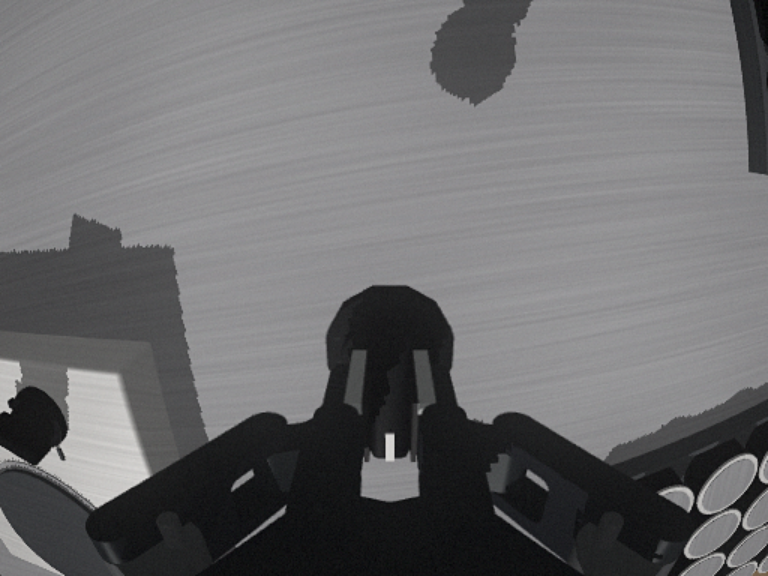

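The knob is held between the pads: skirt arc around (390,340), inlay at (390,447). I now measure its offset in the hand.

```bash
python3 - <<'E'
from cloud import *
from scipy.optimize import least_squares as LS
c,p,d=load("w3");W=cloud(c,d);g=p.astype(int).max(-1)
s=bot.get_state();R=np.array(s['tcp_rot']);T=(W-np.array([432.796,314.962,309.802]))@R
w=np.zeros(d.shape,bool);w[185:312,212:308]=1
Z=T[...,2]
print(np.histogram(Z[w],bins=range(140,206,3)))
sk=w&(Z>180)&(Z<196)
h=cv2.convexHull(T[sk][:,:2].astype(np.float32))[:,0];h=h[h[:,0]>0]
r=LS(lambda q:np.hypot(*(h-q).T)-25,[0,0],loss='soft_l1');print('skirt axis tool',r.x,np.round(r.fun,1),np.median(Z[sk]))
iw=np.zeros_like(w);iw[283:310,250:270]=1;iw&=g>150
v,u=np.nonzero(iw);print(len(u),u.mean(),v.mean(),np.nanmedian(T[iw],0))
K=T[w&(Z>150)&(Z<158)]
print(np.histogram(K[:,0],bins=range(-40,41,5)),np.median(K[:,1]))
o,dr=ray(c,u.mean(),v.mean(),True)
for zz in(309.8-152.5,):print('inlay at plane',(onz(c,u.mean(),v.mean(),zz,True)-np.array([432.796,314.962,309.802]))@R)
E
```

```text
(array([ 162,  236,  185,  580, 2154,  254,  217,  206,  170,  132,   65,
        121,  366,   55,   60,  413, 1197,  124,  113,   28,    0]), array([140, 143, 146, 149, 152, 155, 158, 161, 164, 167, 170, 173, 176,
       179, 182, 185, 188, 191, 194, 197, 200, 203]))
skirt axis tool [ 1.12931996 -0.46593689] [-0.2 -0.  -0.2 -0.4  0.4  0.8  0.6  0.4  0.7  0.7  0.4 -0.1 -0.2  0.4
  0.2 -0.2  0.1 -0.5] 188.49097218048473
114 259.5 298.0 [-17.59596169  -0.56167453 151.67124653]
(array([  0,   0,   0, 116, 190, 211, 229, 240, 241, 519, 464, 286, 381,
        40,   0,   0]), array([-40, -35, -30, -25, -20, -15, -10,  -5,   0,   5,  10,  15,  20,
        25,  30,  35,  40])) -0.8094333681700607
inlay at plane [-18.4122075   -0.5549388  152.46800981]
```

>>> play_rows:
  targets:
    - [[0, -11.6, -36.7, -7, 0], [0, -11.6, -36.7, -7, 0], [0, -11.6, -36.7, -7, 0], [0, -11.6, -36.7, -7, 0], [0, -11.6, -36.7, -7, 0], [0, -11.6, -36.7, 0, 0], [0, -11.6, -36.7, 0, 0], [0, -11.6, -36.7, 0, 0], [0, -11.6, -36.7, 0, 0], [0, -11.6, -36.7, 0, 0], [0, -11.6, -36.7, 0, 0], [0, -11.6, -36.7, 0, 0]]

```text
time: 6.67
tool_pos: [501.6, -143.3, 344.7]
tcp_rot: [[-0.988, 0.156, -0.002], [0.156, 0.988, 0.001], [0.002, 0.0, -1.0]]
force: [1.1, 0.5, -2.1]
finger_gap: 12.8
gripper_force: 59.1
```

>>> play_rows:
  targets:
    - [[0, 0, 0, 0, 0.1], [0, 0, 0, 5, 0.11], [0, 0, 0, 5, 0.11], [0, 0, 0, 5, 0.11], [0, 0, 0, 5, 0.11], [0, 0, 0, 5, 0.11], [0, 0, 0, 5, 0.11], [0, 0, 0, 0, 0.101], [0, 0, 0, 0, 0], [0, 0, 0, 0, 0], [0, 0, 0, 0, 0]]

```text
time: 7.58
tool_pos: [502.0, -141.3, 315.5]
tcp_rot: [[-0.528, 0.849, -0.001], [0.849, 0.528, 0.0], [0.001, -0.001, -1.0]]
force: [-0.8, -0.6, -2.2]
finger_gap: 12.6
gripper_force: 59.4
```

```bash
python3 w.py w4
```

```text
7.5833 [ 501.95130742 -141.31992756  315.54601664] [[-0.528, 0.8492, -0.0011], [0.8492, 0.528, 0.0003], [0.0008, -0.0008, -1.0]] [-0.83310595 -0.64723202 -2.1849737 ] 12.627991578784767
```

View pics/w4.png

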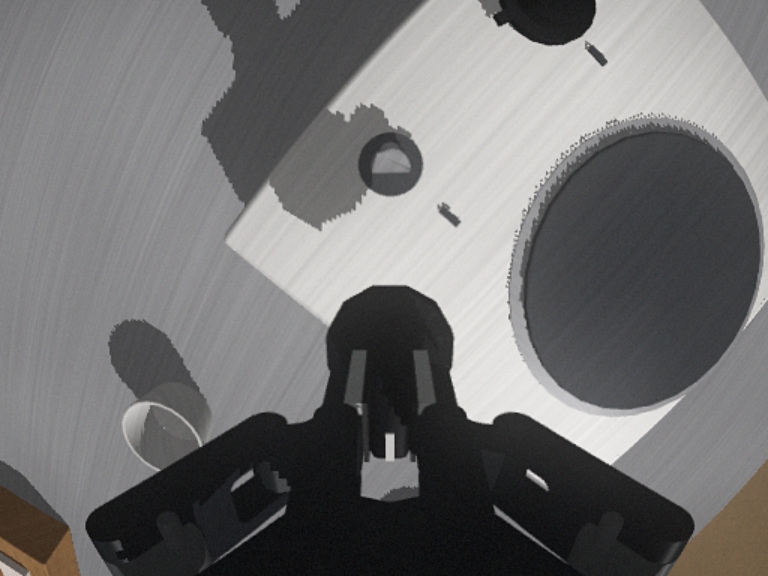

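The shaft is at about (391,163) with its flat edge near-horizontal in the image, i.e. aligned with the knob's nose. I measure both in the tool frame.

```bash
python3 - <<'E'
from cloud import *
from scipy.optimize import least_squares as LS
c,p,d=load("w4");W=cloud(c,d);g=p.astype(int).max(-1)
s=bot.get_state();R=np.array(s['tcp_rot']);t0=np.array(s['tool_pos']);T=(W-t0)@R;Z=T[...,2]
top=(W[...,2]>77)&(W[...,2]<81.5);top[:,238:284]&=True;m=np.zeros_like(top);m[85:132,238:284]=1;top&=m
print(top.sum(),W[top][:,2].mean())
h=cv2.convexHull(T[top][:,:2].astype(np.float32))[:,0]
f=lambda q:np.maximum(np.hypot(*(h-q[:2]).T)-q[3],(h-q[:2])@[np.cos(q[2]),np.sin(q[2])]-3)
r=LS(f,[70,0,np.pi,9],loss='soft_l1',f_scale=.3);print('tip tool',r.x,'world flat',np.round(f(r.x),1))
mk=m&(W[...,2]>61.3)&(W[...,2]<66)
hh=cv2.convexHull(T[mk][:,:2].astype(np.float32))[:,0]
r2=LS(lambda q:np.hypot(*(hh-q).T)-16,[70,0],loss='soft_l1',f_scale=.3);print('collar',r2.x,np.round(r2.fun,1))
w=np.zeros_like(m);w[185:312,212:308]=1
sk=w&(Z>183)&(Z<194)
h3=cv2.convexHull(T[sk][:,:2].astype(np.float32))[:,0];h3=h3[h3[:,0]>3]
r3=LS(lambda q:np.hypot(*(h3-q).T)-25,[0,0],loss='soft_l1',f_scale=.3);print('skirt',r3.x,np.round(r3.fun,1))
iw=np.zeros_like(m);iw[283:310,250:270]=1;iw&=g>150;print('inlay',np.nanmedian(T[iw],0))
E
```

```text
397 79.27112809804014
tip tool [69.35634786  0.24084555  3.08757672  9.01267729] world flat [-0.1 -0.2 -0.   0.1  0.3  0.  -0.  -0.1  0.  -0.1 -0.1  0.1  0.1  0.
 -0.1 -0.2  0.2  0.   0.1  0.  -0.1 -0.1 -0.1]
collar [69.29357408  0.22365234] [-0.  -0.   0.   0.1  0.  -0.  -0.  -0.3 -0.5 -0.3 -0.4  0.4 -0.1 -0.2
 -0.3 -0.1 -0.1 -0.1 -0.4 -0.  -0.1 -0.  -0.1  0.2 -0.5 -0.4 -0.4 -0.4
 -0.1 -0.1 -0.1 -0.1 -0.   0.1]
skirt [0.9610965  0.10072593] [-0.3  0.2 -0.3 -0.   0.1  0.1 -0.1 -0.3  0.8  0.3  0.9 -0.2  0.4  0.2
 -0.3 -0.4  0.   0.2]
inlay [-1.79643786e+01  9.07579844e-02  1.51866276e+02]
```

>>> play_rows:
  targets:
    - [[0, 20, 0, 0, 0], [0, 25, 0, 0, 0], [0, 23.7, 0.1, 0, 0], [0, 0, 0, 15, -0.03], [0, 0, 0, 10, 0], [0, 0, 0, 5, 0], [0, 0, 0, 0, 0], [0, 0, 0, 0, 0], [0, 0, 0, 0, 0]]

```text
time: 8.38
tool_pos: [466.5, -83.3, 286.4]
tcp_rot: [[-0.55, 0.835, 0.0], [0.835, 0.55, -0.0], [-0.0, 0.0, -1.0]]
force: [0.3, -0.4, -2.1]
finger_gap: 12.9
gripper_force: 59.5
```

```bash
cat > st.py <<'E'
from h import *
s=bot.get_state();R=np.array(s['tcp_rot']);print(round(s['time'],2),np.round(s['tool_pos'],2),'yang',round(np.arctan2(R[1,1],R[0,1]),4),'underside-80:',round(s['tool_pos'][2]-277.3,2),'F',np.round(s['force'],1),'T',np.round(s['wrist_torque'],2),s['finger_gap'],np.round(R[:,2],4))
E
python3 st.py; python3 - <<'E'
from h import *
s=bot.get_state();R=np.array(s['tcp_rot']);t=np.array([501.951,-141.32,0]);R0=np.array([[-0.528,0.8492],[0.8492,0.528]])
tgt=t[:2]+R0@[69.33,.24];print('shaft est',tgt,'err tool',R[:2,:2].T@(tgt-s['tool_pos'][:2])-[.6,.1])
E
```

```text
8.38 [466.54 -83.29 286.41] yang 0.5823 underside-80: 9.11 F [ 0.3 -0.4 -2.1] T [ 0.   -0.   -0.02] 12.861789633120036 [ 4.e-04 -1.e-04 -1.e+00]
shaft est [465.548568 -82.318244] err tool [ 0.76081256 -0.39385171]
```

>>> play_rows:
  targets:
    - [[0, 0.5, -0.3, 4, 0], [0, 0, 0, 3, 0], [0, 0, 0, 1, 0], [0, 0, 0, 1, 0], [0, 0, 0, 1, 0], [0, 0, 0, 0, 0], [0, 0, 0, 0, 0]]

```text
time: 8.97
tool_pos: [465.6, -82.6, 276.2]
tcp_rot: [[-0.551, 0.835, -0.0], [0.835, 0.551, -0.0], [-0.0, -0.0, -1.0]]
force: [-0.7, 1.0, -2.5]
finger_gap: 12.5
gripper_force: 59.5
```

```bash
python3 st.py
```

```text
8.97 [465.56 -82.59 276.19] yang 0.583 underside-80: -1.11 F [-0.7  1.  -2.5] T [ 0.03 -0.01  0.02] 12.46260741694765 [-0. -0. -1.]
```

Continuing gently.

>>> play_rows:
  targets:
    - [[0, 0, 0, 0.7, 0], [0, 0, 0, 0.7, 0], [0, 0, 0, 0.6, 0], [0, 0, 0, 0, 0], [0, 0, 0, 0, 0]]

```text
time: 9.38
tool_pos: [465.5, -82.6, 274.2]
tcp_rot: [[-0.551, 0.835, -0.0], [0.835, 0.551, 0.0], [0.0, -0.0, -1.0]]
force: [-0.4, 0.5, -1.7]
finger_gap: 12.7
gripper_force: 59.5
```

```bash
python3 st.py
```

```text
9.38 [465.52 -82.57 274.16] yang 0.583 underside-80: -3.14 F [-0.4  0.5 -1.7] T [-0.04 -0.05  0.03] 12.654375459500029 [-1.e-04  0.e+00 -1.e+00]
```

>>> play_rows:
  targets:
    - [[0, 0, 0, 0.8, 0], [0, 0, 0, 0.8, 0], [0, 0, 0, 0.8, 0], [0, 0, 0, 0.6, 0], [0, 0, 0, 0, 0], [0, 0, 0, 0, 0]]

```text
time: 9.88
tool_pos: [465.5, -82.6, 271.1]
tcp_rot: [[-0.551, 0.835, -0.0], [0.835, 0.551, 0.0], [0.0, -0.0, -1.0]]
force: [0.2, -0.2, -1.9]
finger_gap: 12.7
gripper_force: 59.5
```

```bash
python3 st.py
```

```text
9.88 [465.53 -82.59 271.12] yang 0.583 underside-80: -6.18 F [ 0.2 -0.2 -1.9] T [-0.06  0.06  0.02] 12.732536693994668 [-1.e-04  0.e+00 -1.e+00]
```

>>> play_rows:
  targets:
    - [[0, 0, 0, 0.8, 0], [0, 0, 0, 0.8, 0], [0, 0, 0, 0.8, 0], [0, 0, 0, 0.8, 0], [0, 0, 0, 0.8, 0], [0, 0, 0, 0, 0]]

```text
time: 10.38
tool_pos: [465.1, -82.3, 266.9]
tcp_rot: [[-0.55, 0.835, -0.001], [0.835, 0.55, 0.001], [0.001, -0.001, -1.0]]
force: [-2.9, 3.4, -1.1]
finger_gap: 12.9
gripper_force: 59.6
```

```bash
python3 st.py
```

```text
10.38 [465.11 -82.31 266.89] yang 0.5828 underside-80: -10.41 F [-2.9  3.4 -1.1] T [ 0.72  0.4  -0.01] 12.899098964031422 [-1.3e-03  7.0e-04 -1.0e+00]
```

>>> play_rows:
  targets:
    - [[0, 0.3, 0, 0.9, 0], [0, 0, 0, 0.9, 0], [0, 0, 0, 0.9, 0], [0, 0, 0, 0.9, 0], [0, 0, 0, 0.8, 0], [0, 0, 0, 0, 0]]

```text
time: 10.88
tool_pos: [464.9, -82.1, 262.3]
tcp_rot: [[-0.551, 0.835, -0.001], [0.835, 0.551, 0.0], [0.001, -0.001, -1.0]]
force: [-3.2, 2.8, -5.3]
finger_gap: 12.7
gripper_force: 59.2
```

```bash
python3 st.py
```

```text
10.88 [464.91 -82.13 262.27] yang 0.583 underside-80: -15.03 F [-3.2  2.8 -5.3] T [0.76 0.43 0.02] 12.71666384899703 [-1.4e-03  4.0e-04 -1.0e+00]
```

>>> play_rows:
  targets:
    - [[0, 0, 0, 0.6, 0], [0, 0, 0, 0.6, 0], [0, 0, 0, 0.6, 0], [0, 0, 0, 0, 0], [0, 0, 0, 0, 0]]

```text
time: 11.3
tool_pos: [465.4, -82.4, 260.9]
tcp_rot: [[-0.551, 0.835, 0.0], [0.835, 0.551, -0.0], [-0.0, 0.0, -1.0]]
force: [-1.2, 1.5, -4.6]
finger_gap: 12.9
gripper_force: 59.1
```

```bash
python3 st.py
```

```text
11.3 [465.45 -82.43 260.9 ] yang 0.583 underside-80: -16.4 F [-1.2  1.5 -4.6] T [0.47 0.26 0.  ] 12.894645732770808 [ 2.e-04 -2.e-04 -1.e+00]
```

>>> play_rows:
  targets:
    - [[0, 0, 0, 0.5, 0], [0, 0, 0, 0.3, 0], [0, 0, 0, 0, 0], [0, 0, 0, 0, 0]]

```text
time: 11.63
tool_pos: [465.6, -82.5, 260.3]
tcp_rot: [[-0.551, 0.835, 0.001], [0.835, 0.551, -0.0], [-0.001, 0.0, -1.0]]
force: [-0.8, 1.1, -3.9]
finger_gap: 12.7
gripper_force: 59.1
```

```bash
python3 st.py
```

```text
11.63 [465.61 -82.46 260.32] yang 0.5831 underside-80: -16.98 F [-0.8  1.1 -3.9] T [0.24 0.06 0.  ] 12.671315953489396 [ 7.e-04 -3.e-04 -1.e+00]
```

>>> play_rows:
  targets:
    - [[0, 0, 0, 0.4, 0], [0, 0, 0, 0.4, 0], [0, 0, 0, 0, 0], [0, 0, 0, 0, 0]]

```text
time: 11.97
tool_pos: [465.7, -82.5, 259.7]
tcp_rot: [[-0.551, 0.835, 0.001], [0.835, 0.551, -0.0], [-0.001, 0.001, -1.0]]
force: [-0.8, 0.3, 1.9]
finger_gap: 13.0
gripper_force: 59.8
```

```bash
python3 st.py
```

```text
11.97 [465.69 -82.47 259.73] yang 0.583 underside-80: -17.57 F [-0.8  0.3  1.9] T [-0.08  0.13  0.02] 13.046099142518411 [ 1.e-03 -3.e-04 -1.e+00]
```

>>> play_rows:
  targets:
    - [[0, 0, 0, 0.4, 0], [0, 0, 0, 0, 0], [0, 0, 0, 0, 0]]

```text
time: 12.22
tool_pos: [465.7, -82.5, 259.7]
tcp_rot: [[-0.551, 0.835, 0.001], [0.835, 0.551, -0.0], [-0.001, 0.001, -1.0]]
force: [-2.9, 1.1, 8.4]
finger_gap: 12.6
gripper_force: 61.1
```

```bash
python3 st.py
```

```text
12.22 [465.7  -82.46 259.7 ] yang 0.5831 underside-80: -17.6 F [-2.9  1.1  8.4] T [-0.    0.49  0.01] 12.614353081574544 [ 1.e-03 -4.e-04 -1.e+00]
```

>>> play_rows:
  targets:
    - [[0, 0, 0, -0.6, 0], [0, 0, 0, 0, -0.05], [0, 0, 0, 0, -0.05], [0, 0, 0, 0, -0.05], [0, 0, 0, 0, -0.05], [0, 0, 0, 0, -0.05], [0, 0, 0, 0, -0.05], [0, 0, 0, 0, -0.05], [0, 0, 0, 0, -0.05], [0, 0, 0, 0, 0]]

```text
time: 13.05
tool_pos: [465.9, -82.4, 259.7]
tcp_rot: [[-0.833, 0.553, 0.002], [0.553, 0.833, -0.0], [-0.002, 0.001, -1.0]]
force: [1.5, -0.4, -2.8]
finger_gap: 12.8
gripper_force: 59.5
```

```bash
python3 st.py
```

```text
13.05 [465.95 -82.45 259.75] yang 0.9851 underside-80: -17.55 F [ 1.5 -0.4 -2.8] T [-0.09 -0.37 -0.05] 12.82962784181629 [ 1.7e-03 -3.0e-04 -1.0e+00]
```

>>> play_rows:
  targets:
    - [[0, 0, 0, 0, -0.05], [0, 0, 0, 0, -0.05], [0, 0, 0, 0, -0.05], [0, 0, 0, 0, -0.05], [0, 0, 0, 0, -0.05], [0, 0, 0, 0, -0.05], [0, 0, 0, 0, -0.05], [0, 0, 0, 0, -0.03], [0, 0, 0, 0, 0]]

```text
time: 13.8
tool_pos: [466.1, -82.1, 259.8]
tcp_rot: [[-0.978, 0.207, 0.002], [0.207, 0.978, 0.0], [-0.002, 0.001, -1.0]]
force: [4.6, 2.9, -3.0]
finger_gap: 12.4
gripper_force: 59.4
```

```bash
python3 st.py
```

```text
13.8 [466.1  -82.15 259.76] yang 1.3623 underside-80: -17.54 F [ 4.6  2.9 -3. ] T [ 0.68 -0.7  -0.07] 12.43483867957605 [ 2.1e-03  4.0e-04 -1.0e+00]
```

>>> play_rows:
  targets:
    - [[0, 0, 0, 0, -0.03], [0, 0, 0, 0, 0]]

```text
time: 13.97
tool_pos: [466.1, -82.1, 259.8]
tcp_rot: [[-0.984, 0.178, 0.002], [0.178, 0.984, 0.0], [-0.002, 0.001, -1.0]]
force: [3.4, 3.5, -2.6]
finger_gap: 13.1
gripper_force: 59.3
```

```bash
python3 st.py
```

```text
13.97 [466.13 -82.12 259.77] yang 1.3919 underside-80: -17.53 F [ 3.4  3.5 -2.6] T [ 0.69 -0.71 -0.07] 13.13147836790083 [ 2.2e-03  4.0e-04 -1.0e+00]
```

>>> play_rows:
  targets:
    - [[0, -0.3, 0.3, 0, -0.03], [0, 0, 0, 0, -0.02], [0, 0, 0, 0, 0]]

```text
time: 14.22
tool_pos: [466.3, -82.0, 259.8]
tcp_rot: [[-0.992, 0.128, 0.002], [0.128, 0.992, 0.0], [-0.002, 0.0, -1.0]]
force: [4.0, 3.2, -1.9]
finger_gap: 13.0
gripper_force: 59.6
```

```bash
python3 st.py
```

```text
14.22 [466.26 -81.98 259.79] yang 1.4424 underside-80: -17.51 F [ 4.   3.2 -1.9] T [ 0.66 -0.79 -0.16] 12.956640735941152 [ 1.6e-03  2.0e-04 -1.0e+00]
```

>>> play_rows:
  targets:
    - [[0, 0, 0, 0, -0.03], [0, 0, 0, 0, 0], [0, 0, 0, 0, 0]]

```text
time: 14.47
tool_pos: [466.3, -82.0, 259.8]
tcp_rot: [[-0.995, 0.099, 0.002], [0.099, 0.995, 0.0], [-0.002, 0.0, -1.0]]
force: [4.4, 3.8, -2.8]
finger_gap: 13.0
gripper_force: 59.4
```

```bash
python3 st.py
```

```text
14.47 [466.25 -81.98 259.79] yang 1.4712 underside-80: -17.51 F [ 4.4  3.8 -2.8] T [ 0.71 -0.73 -0.08] 12.984851843628515 [ 1.7e-03  2.0e-04 -1.0e+00]
```

>>> play_rows:
  targets:
    - [[0, 0, 0, 0, -0.025], [0, 0, 0, 0, 0], [0, 0, 0, 0, 0]]

```text
time: 14.72
tool_pos: [466.2, -81.9, 259.8]
tcp_rot: [[-0.997, 0.075, 0.002], [0.075, 0.997, 0.0], [-0.002, 0.0, -1.0]]
force: [4.1, 4.1, -2.3]
finger_gap: 13.0
gripper_force: 59.4
```

```bash
python3 st.py
```

```text
14.72 [466.23 -81.94 259.75] yang 1.4961 underside-80: -17.55 F [ 4.1  4.1 -2.3] T [ 0.79 -0.78 -0.07] 12.952866111926634 [ 1.5e-03  3.0e-04 -1.0e+00]
```

>>> play_rows:
  targets:
    - [[0, 0, 0, 0, -0.02], [0, 0, 0, 0, 0], [0, 0, 0, 0, 0]]

```text
time: 14.97
tool_pos: [466.3, -81.9, 259.8]
tcp_rot: [[-0.999, 0.055, 0.002], [0.055, 0.999, 0.0], [-0.002, 0.0, -1.0]]
force: [4.5, 3.7, -1.4]
finger_gap: 13.0
gripper_force: 59.4
```

```bash
python3 st.py
```

```text
14.97 [466.27 -81.92 259.78] yang 1.5161 underside-80: -17.52 F [ 4.5  3.7 -1.4] T [ 0.76 -0.77 -0.04] 12.976308301610588 [ 1.7e-03  4.0e-04 -1.0e+00]
```

>>> play_rows:
  targets:
    - [[0, 0, 0, 0, -0.025], [0, 0, 0, 0, 0], [0, 0, 0, 0, 0]]

```text
time: 15.22
tool_pos: [466.3, -81.9, 259.8]
tcp_rot: [[-1.0, 0.03, 0.002], [0.03, 1.0, 0.0], [-0.002, 0.0, -1.0]]
force: [4.2, 4.3, -2.7]
finger_gap: 12.5
gripper_force: 59.5
```

```bash
python3 st.py
```

```text
15.22 [466.27 -81.91 259.78] yang 1.5411 underside-80: -17.52 F [ 4.2  4.3 -2.7] T [ 0.92 -0.82 -0.03] 12.52959976558466 [ 1.7e-03  4.0e-04 -1.0e+00]
```

>>> play_rows:
  targets:
    - [[0, 0, 0, 0, -0.025], [0, 0, 0, 0, 0], [0, 0, 0, 0, 0]]

```text
time: 15.47
tool_pos: [466.3, -81.9, 259.8]
tcp_rot: [[-1.0, 0.005, 0.002], [0.005, 1.0, 0.0], [-0.002, 0.0, -1.0]]
force: [5.0, 5.6, -1.6]
finger_gap: 12.8
gripper_force: 59.5
```

```bash
python3 st.py
```

```text
15.47 [466.26 -81.87 259.77] yang 1.5661 underside-80: -17.53 F [ 5.   5.6 -1.6] T [ 0.91 -0.76 -0.03] 12.80824475723537 [ 1.7e-03  5.0e-04 -1.0e+00]
```

>>> play_rows:
  targets:
    - [[0, -0.2, 0.2, 0, -0.025], [0, 0, 0, 0, 0], [0, 0, 0, 0, 0]]

```text
time: 15.72
tool_pos: [466.4, -81.7, 259.8]
tcp_rot: [[-1.0, -0.02, 0.001], [-0.02, 1.0, 0.0], [-0.001, 0.0, -1.0]]
force: [4.1, 4.3, -1.6]
finger_gap: 12.8
gripper_force: 59.5
```

```bash
python3 st.py
```

```text
15.72 [466.37 -81.74 259.77] yang 1.5913 underside-80: -17.53 F [ 4.1  4.3 -1.6] T [ 0.73 -0.7  -0.06] 12.835938002040212 [ 1.3e-03  3.0e-04 -1.0e+00]
```

>>> play_rows:
  targets:
    - [[0, 0, 0, 0, -0.02], [0, 0, 0, 0, 0], [0, 0, 0, 0, 0]]

```text
time: 15.97
tool_pos: [466.4, -81.7, 259.8]
tcp_rot: [[-0.999, -0.04, 0.001], [-0.04, 0.999, 0.0], [-0.001, 0.0, -1.0]]
force: [3.8, 4.3, -2.2]
finger_gap: 12.7
gripper_force: 59.5
```

```bash
python3 st.py
```

```text
15.97 [466.38 -81.74 259.77] yang 1.6111 underside-80: -17.53 F [ 3.8  4.3 -2.2] T [ 0.75 -0.69 -0.08] 12.735338297130887 [ 1.4e-03  3.0e-04 -1.0e+00]
```

```bash
python3 w.py w5; python3 - <<'E'
from cloud import *
c,p,d=load("w5")
cv2.imwrite("pics/w5c.png",cv2.resize(p[160:330,190:330,::-1],None,fx=4,fy=3.5,interpolation=cv2.INTER_CUBIC))
E
```

```text
15.9667 [466.383224   -81.73886636 259.77477607] [[-0.9992, -0.0403, 0.0014], [-0.0403, 0.9992, 0.0003], [-0.0014, 0.0003, -1.0]] [ 3.7843659   4.31983874 -2.24341569] 12.735338297130887
```

View pics/w5.png

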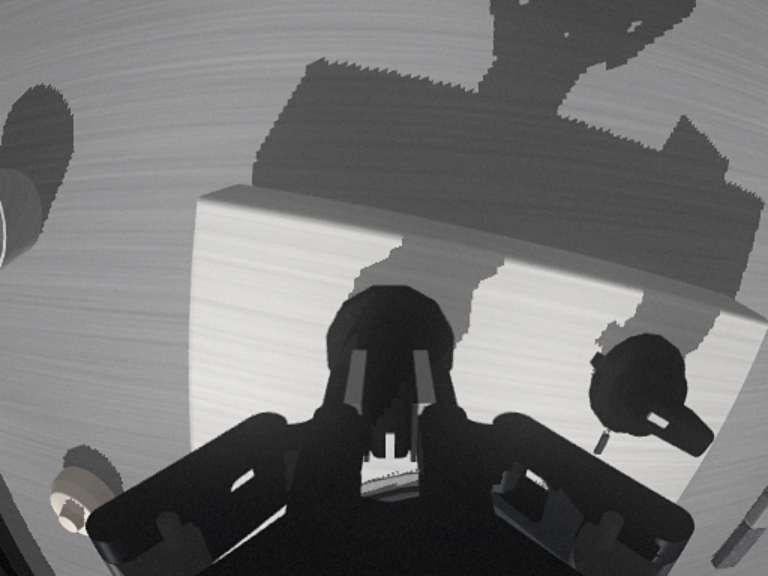

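The picture shows the inlay still centred between the pads at (390,445), so the knob hasn't slipped in the grip. The case is tilted about 12° from the tool, so the nose leads the off mark. I turn back within the play and watch the torque.

>>> play_rows:
  targets:
    - [[0, 0, 0, 0, 0.04], [0, 0, 0, 0, 0.04], [0, 0, 0, 0, 0], [0, 0, 0, 0, 0]]

```text
time: 16.35
tool_pos: [466.1, -82.0, 259.7]
tcp_rot: [[-0.999, 0.038, 0.001], [0.038, 0.999, -0.0], [-0.001, -0.0, -1.0]]
force: [2.5, 1.8, 0.3]
finger_gap: 13.3
gripper_force: 59.8
```

```bash
python3 st.py
```

```text
16.35 [466.09 -81.98 259.73] yang 1.5333 underside-80: -17.57 F [2.5 1.8 0.3] T [ 0.23 -0.4  -0.07] 13.26454546293259 [ 6.e-04 -2.e-04 -1.e+00]
```

>>> play_rows:
  targets:
    - [[0, 0.1, -0.1, 0, 0.04], [0, 0, 0, 0, 0.02], [0, 0, 0, 0, 0], [0, 0, 0, 0, 0]]

```text
time: 16.68
tool_pos: [465.8, -82.1, 259.7]
tcp_rot: [[-0.995, 0.097, 0.0], [0.097, 0.995, -0.0], [-0.0, -0.0, -1.0]]
force: [0.7, -0.9, 3.3]
finger_gap: 12.8
gripper_force: 60.2
```

```bash
python3 st.py
```

```text
16.68 [465.81 -82.09 259.72] yang 1.4741 underside-80: -17.58 F [ 0.7 -0.9  3.3] T [-0.05 -0.16 -0.06] 12.809430012378558 [ 1.e-04 -2.e-04 -1.e+00]
```

>>> play_rows:
  targets:
    - [[0, 0.2, -0.2, 0, 0.04], [0, 0, 0, 0, 0.02], [0, 0, 0, 0, 0], [0, 0, 0, 0, 0]]

```text
time: 17.02
tool_pos: [465.6, -82.2, 259.7]
tcp_rot: [[-0.988, 0.156, -0.0], [0.156, 0.988, -0.0], [0.0, -0.0, -1.0]]
force: [0.5, 0.3, 4.6]
finger_gap: 12.9
gripper_force: 60.5
```

```bash
python3 st.py
```

```text
17.02 [465.57 -82.22 259.71] yang 1.4141 underside-80: -17.59 F [0.5 0.3 4.6] T [-0.    0.06 -0.05] 12.895673828443478 [-1.e-04 -1.e-04 -1.e+00]
```

The unloading points to a flat angle of about -0.16 rad, which matches off at -0.166. The nose is at -0.157 with no side load, so I let go and check.

>>> play_rows:
  targets:
    - [[15, 0, 0, -0.3, 0.008], [30, 0, 0, 0, 0], [50, 0, 0, 0, 0], [50, 0, 0, 0, 0], [50, 0, 0, -10, 0], [50, 0, 0, -20, 0], [50, 0, 0, -30, 0], [50, 0, 0, -30, 0], [50, 0, 0, -10, 0], [50, 0, 0, 0, 0], [50, 0, 0, 0, 0]]

```text
time: 17.93
tool_pos: [465.5, -82.1, 360.2]
tcp_rot: [[-0.986, 0.165, 0.001], [0.165, 0.986, -0.0], [-0.001, -0.0, -1.0]]
force: [0.3, -0.0, -0.5]
finger_gap: 42.5
gripper_force: 0.0
```

```bash
python3 st.py; python3 w.py w6;python3 - <<'E'
from cloud import *
c,p,d=load("w6");W=cloud(c,d);Z=W[...,2]
near=np.hypot(W[...,0]-465.6,W[...,1]+82.2)<32
print(np.histogram(Z[near],bins=range(55,115,3)))
for lo,hi in((104,112),(103,111)):
    t=near&(Z>lo)&(Z<hi);r=cv2.minAreaRect(W[t][:,:2].astype(np.float32));print(t.sum(),r,np.median(Z[t]))
g=p.astype(int).max(-1);b=near&(Z>103)&(g>150);print('inlay',b.sum(),np.mean(W[b],0),np.median(Z[near&(Z>69)&(Z<76)]))
E
```

```text
17.93 [465.46 -82.15 360.23] yang 1.4051 underside-80: 82.93 F [ 0.3 -0.  -0.5] T [-0.04  0.03 -0.01] 42.54192503829467 [ 1.2e-03 -3.0e-04 -1.0e+00]
17.9333 [465.45592575 -82.14711951 360.22639896] [[-0.9863, 0.1649, 0.0012], [0.1649, 0.9863, -0.0003], [-0.0012, -0.0, -1.0]] [ 0.25001303 -0.03350628 -0.49101274] 42.54192503829467
(array([ 24, 929,  15,  31,  48, 784,  18,  14,  29, 628,  14,  10,  16,
        10,  17,  16, 179, 861,   8]), array([ 55,  58,  61,  64,  67,  70,  73,  76,  79,  82,  85,  88,  91,
        94,  97, 100, 103, 106, 109, 112]))
1035 ((464.7021179199219, -82.46614837646484), (13.941744804382324, 49.4541130065918), 80.0058822631836) 107.02789279637229
1048 ((464.7021179199219, -82.46614837646484), (13.941744804382324, 49.4541130065918), 80.0058822631836) 107.01746763204233
inlay 109 [472.32443239 -81.04469064 164.35600121] 71.32825421998184
```

View pics/w6.png

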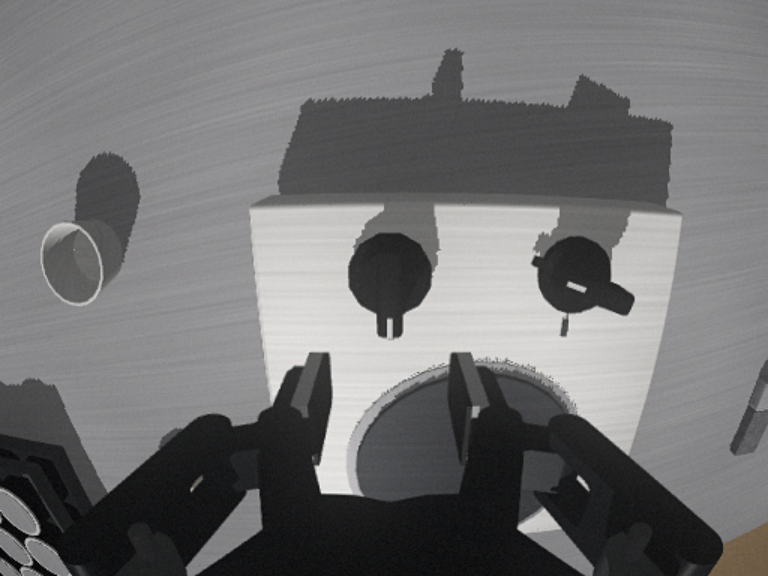

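The knob sits home with its top at 107–108 mm. Its bar is at -10.0°, against -9.5° for off. The gripper is clear and the other things are where they were, so I hand the job in.

```bash
python3 -c "
from cell import bot
print(bot.job_done())"
```

```text
the job is handed in; nothing more can be done
None
```

The knob is back on its shaft, pushed fully home, with its nose within about 0.5° of the off mark and released; I never felt a clear hit at the stop, so the shaft being fully at off is inferred from the side forces. The job is handed in, but the hand-in gave no verdict.

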